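# Draw the hot tray out of the table-top oven with the pull hook

## Robot

A 6-joint arm with a two-finger parallel gripper is mounted at the origin on a cart in front of the work surface, level with it; the furniture and walls round the work are solid. World frame = base frame: x ahead of the robot, y to its left, z up, the work surface at z = 0. Lengths are in m, angles in rad, forces in N, time in s.
With the tool pointing down it reaches from about 0.25 to 0.775 m from the base axis. Payload 4 kg.
Tool frame: the origin (TCP) lies midway between the tips of the shut fingers; the grasp point (between the pads) lies 19 mm behind it; z points along the fingers, y is the direction in which the jaws open and shut (so a half turn about z gives the same grasp; the last joint's range is limited). The gripper opens to 94 mm and grips with 3 to 60 N. Pads are 16 mm wide; open, the fingers measure 119 mm over their backs; the gripper's body (75 mm by 177 mm) begins 78 mm behind the grasp point.
Start: joints at [-1.393, 0.087, 1.371, -0, 1.684, -0.103], TCP at [0.152, -0.528, 0.169] pointing down, gripper open.
Joint ranges: [-3.1, 3.1], [-0.76, 2.03], [0.27, 2.55], [-1.08, 4.22], [0.17, 2.65], [-2.57, 2.57]. Speed limits (rad/s): [2.79, 2.79, 3.14, 3.14, 3.14, 3.14].

## Interface

Orientations are given as [roll, pitch, yaw] about the fixed x, y, z axes, in that order (R = Rz(yaw) Ry(pitch) Rx(roll)).
In Python, from bench import robot, cams gives the robot as it stands.
- The arm moves only by the tool step_arm, never from a script. Its argument "plan" is a list that holds one entry, the list of rows, each a list of 5 numbers: the shift along the world's x, y, z in mm, then the turn about the world's z in rad, then the opening in per cent of the stroke, from 0 (shut) to 100 (fully open). In form: [[[tx, ty, tz, turn, fingers], ...]]. A call has 1 to 8 rows; each row is the pose to reach, as a shift and turn from the pose commanded when the call began; what a row does not reach only later rows make up. A row lasts 1/12 s, in which the tool goes at most 41.7 mm and 7.16 degrees, less where a joint would pass 70% of its speed; a pose out of reach is approached as far as the arm can. A call with a gripper value outside its range is refused whole. The fingers move at their own pace and stop on an object; the grip force is fixed at half the most. Time passes only in rows, so rows that repeat a pose let the fingers close. It gives the time, the measured TCP pose, the force and the opening at its end, in the units of the state.
- robot.get_obs(): the state, without advancing time (a new reading comes with each control period).
- cams.snapshot(name): name is "scene" or "side" or "wrist"; returns a dict with "frame" (480x640x3 uint8, red, green, blue), "camera_matrix" (3x3 intrinsics, pixels), "k1" (the pictures are not rectified: a ray, as slopes to the right and down, at radius r is drawn at 1 + k1 r^2 times it, then the intrinsics apply), "origin" and "attitude" of the camera in the world; the wrist camera has in their place "T_tool_cam" (4x4, takes a point from camera to tool coordinates, whose origin is the TCP and whose axes are the flange's). Camera axes: x right, y down, z forward; pixel columns grow to the right and rows downward; lengths in m; the calibration is good to about 2 mm. A picture is of the moment at which its call begins: read the wrist's pose just before it. There is no depth.
- robot.close_job(): hands the job in, once; it reports no verdict.
The state is a dict: "time": time; "joint_positions": joint angles; "qvel": joint speeds; "joint_torque": joint torques, N m; "tool_pos": TCP position; "ee_rot": TCP orientation; "wrist_force": force on the tool from outside, world axes, zero at the start; "wrist_torque": the same for the moment, N m; "width": finger opening in m.
Only numpy, scipy, OpenCV 4.12 (cv2) and the standard library are available. Lean on these libraries where they do the work, as an engineer would, in place of code of your own. Each camera call takes 0.05 s, during which the arm holds its last target. There are 200 camera calls.

## Task

The little oven has finished and its tray is hot: take the wooden-handled pull hook from its wire rest, drop the hook into the wire loop at the front of the tray, and draw the tray out until you feel it come up firmly against its sprung stop; keep a steady firm pull on it there for a moment, but never haul hard. Then unhook, leaving the tray out with both ramekins standing upright on it, and lay the hook back in its rest. The oven, the tray and the ramekins are hot, so touch them only with the hook, gently, and leave the other things on the worktop where they are.

Things in the scene. Friction and masses are not known exactly. Their poses are not given: they have to be found in the camera images.
- hook_grip (a point): Middle of the pull hook's handle, on its axis: the place to grip. Rigid 120 g tool: pale wooden handle 130 long, 20 wide, 18 mm high, flat sides; then a steel rod, 6 mm thick, on the same axis, its end bent down to a hook. x: from handle to hook; the hook points to -z. It starts level in its rest, axis 54 mm above the worktop. Under a pull it may slip or tilt a little in the fingers: grip firmly.
- hook_tip (a point): End of the hook's down-turned tip, 165 mm ahead (x) of hook_grip and 27 mm below (z) the handle's axis; axes as hook_grip. The tip is 6 mm thick; its round end reaches 3 mm beyond this point. It slopes a little back to the handle, so that it keeps what it pulls. The bend reaches 172 mm ahead of hook_grip.
- hook_rest: Fixed rest of the pull hook: dark wooden foot 124 x 74 x 10 mm with two U-shaped wire cradles 92 mm apart along x, one under each end of the handle. Origin: under the foot's centre, on the worktop; x: towards the tool's hook end. The tool is home with hook_grip at x = y = 0, z = 54 mm. The cradles' bottoms are at z = 45 mm, 24 mm wide inside; they flare to 55 mm at their tops, z = 78 mm.
- tray_loop (a point): Centre of the opening of the loop at the tray's front: a level wire 5 mm thick, its opening 39 mm wide (y) and 22 mm long (x), with free air below; its front corners are rounded. x: into the oven, away from the robot, along the runners; z up. It starts 108 mm above the worktop, about 20 mm inside the oven's front. The hook goes in from above.
- mini_oven: Fixed dark steel oven, 215 wide (y), 235 deep (x), 250 mm high. Origin: under its centre, on the worktop; x: front to back; front at x = -117.5 mm. Cavity open to the front: 186 mm wide, middle at y = 0, free from z = 54 to 180 mm. Two knobs above it stand out 20 mm. The glass door is folded down level in front: 155 long, 196 mm wide, its top 44 mm above the worktop.
- tray_front (a point): Middle of the upper edge of the front rim of the loose dark tray (165 deep, 182 wide, rim 14 mm, 0.4 to 0.6 kg); axes as tray_loop, which is 12.5 mm ahead. The tray slides level on runners, 1 to 5 N. After 45 to 90 mm, different each time, it meets a sprung stop, hidden below: the pull jumps by 2 N, then rises 1 to 2 N per mm. About 11 N held there is firm (8 will do); over 16 N bends the stop.
- ramekin_left_top (a point): Centre of the brown top of a white fluted ramekin, 68 mm in diameter, 42 mm high, that stands loose on the tray at the left (this point 40 mm above its underside).
- ramekin_right_top (a point): The same, on the tray at the right.
- tea_box: Loose dark red carton 102 x 53 x 60 mm lying on the worktop at the left or right of the oven's door; leave it alone. Origin: centre of its underside.
- salt: Loose green and cream upright carton 46 x 67 x 143 mm on the worktop; leave it alone. Origin: centre of its underside.
- paprika: Loose glass spice jar with a red cap, 42 mm in diameter, 108 mm high, on the worktop; leave it alone. Origin: centre of its underside.

How it is judged:
By the outcome, as a careful person would: the job done as asked, in the order asked, and still so for the second after the job is handed in, with the robot touching nothing.
It also fails if it takes over 64 s, if anything falls off the work surface, if the arm or the gripper's body presses on something with over 40 N, if the wrist force passes 120 N, or if a joint passes its speed limit or range.

## Working session

There is one attempt and no reset: what is moved stays moved. The work goes in short steps, Python scripts to look and compute and a tool call to move; the robot and the scene stay as the last step left them, time stands still between calls to the robot, and variables do not carry over. Pictures are saved under pics/ and viewed, about 8 in all and at most 12, crops included, and the job is handed in when it is done.

Besides the shell and the picture viewer there is one more tool, called after ">>>" as name(argument=value, ...), one argument or row to a line, values as JSON. step_arm: Moves the arm, as the interface text tells. Its arguments: {"type":"object","properties":{"plan":{"type":"array"}},"required":["plan"]}

```bash
mkdir -p pics; ls; python3 - <<'E'
from bench import robot,cams
import cv2,numpy as np
o=robot.get_obs();print(o)
for n in("scene","side"):
    s=cams.snapshot(n);cv2.imwrite(f"pics/{n}0.png",s["frame"][:,:,::-1])
    print(n,{k:np.array(v).round(4).tolist() for k,v in s.items() if k!="frame"})
s=cams.snapshot("wrist");print(np.array(s["T_tool_cam"]).round(4).tolist(),s["camera_matrix"],s["k1"]);cv2.imwrite("pics/wrist0.png",s["frame"][:,:,::-1])
E
```

```text
pics
{'time': 0.0, 'joint_positions': array([-1.39311292e+00,  8.79488480e-02,  1.37222667e+00,  2.60000934e-05,
        1.68357037e+00, -1.03121195e-01]), 'qvel': array([ 9.67929616e-04, -5.10316882e-04,  9.99615524e-04, -5.91644709e-05,
       -1.05420826e-04, -1.27081422e-03]), 'joint_torque': array([ 8.79173185e-04, -3.40182388e+01, -3.02424753e+01,  7.17527093e-02,
        3.31064360e-02, -1.68448082e-04]), 'tool_pos': array([ 0.15230677, -0.52785782,  0.1682216 ]), 'ee_rot': array([-3.13945352e+00, -2.47354572e-04,  2.80807233e-01]), 'wrist_force': array([-0.421054  , -0.27115209, -0.19470065]), 'wrist_torque': array([-0.01831855, -0.01914887, -0.00692013]), 'width': 0.09379720416386782}
scene {'camera_matrix': [[572.6309, 0.0, 321.0932], [0.0, 572.6309, 241.0192], [0.0, 0.0, 1.0]], 'k1': 0.0399, 'origin': [-0.5119, 0.2378, 0.6048], 'attitude': [-1.974, -0.0064, -1.7563]}
side {'camera_matrix': [[591.7743, 0.0, 325.1239], [0.0, 591.7743, 239.6927], [0.0, 0.0, 1.0]], 'k1': -0.0965, 'origin': [0.0329, -0.3435, 1.0849], 'attitude': [-2.5207, -0.0061, -1.033]}
[[0.0014, -0.9713, -0.238, 0.0692], [1.0, 0.0017, -0.0012, -0.0002], [0.0016, -0.238, 0.9713, -0.2149], [0.0, 0.0, 0.0, 1.0]] [[348.19239626   0.         318.95626525]
 [  0.         348.19239626 241.12481052]
 [  0.           0.           1.        ]] -0.02530327027870985
```

View pics/scene0.png

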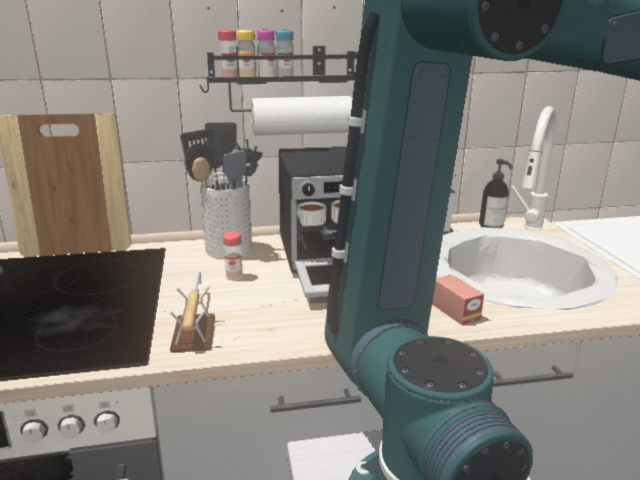

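View pics/side0.png

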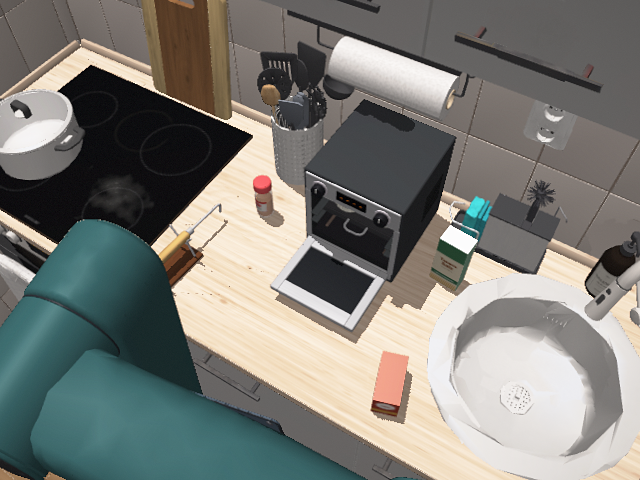

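Scene: the hook rest is at about (192,320), with the oven at (315,210) partly behind the arm. Side: the hook is at about (190,240), its bend at (220,208), the loop at (355,228) and the door at (327,283). I'll enlarge these.

```bash
python3 - <<'E'
import cv2,numpy as np
a=cv2.imread("pics/side0.png");b=cv2.imread("pics/scene0.png")
R=lambda im,x,y,w,h,s:cv2.resize(im[y:y+h,x:x+w],None,fx=s,fy=s,interpolation=cv2.INTER_CUBIC)
left=R(a,150,190,100,100,4)   # 400x400
right=R(b,150,260,100,100,4)
cv2.imwrite("pics/c1.png",np.hstack([left,right]))
cv2.imwrite("pics/c2.png",R(a,265,170,200,150,4))
E
```

```text
(no output)
```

View pics/c1.png

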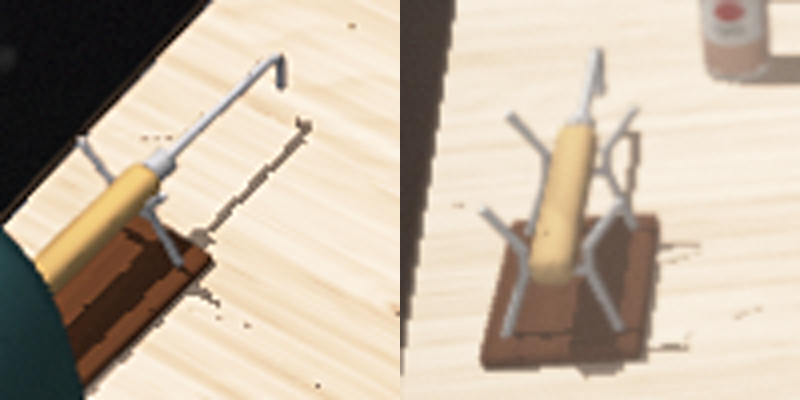

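View pics/c2.png

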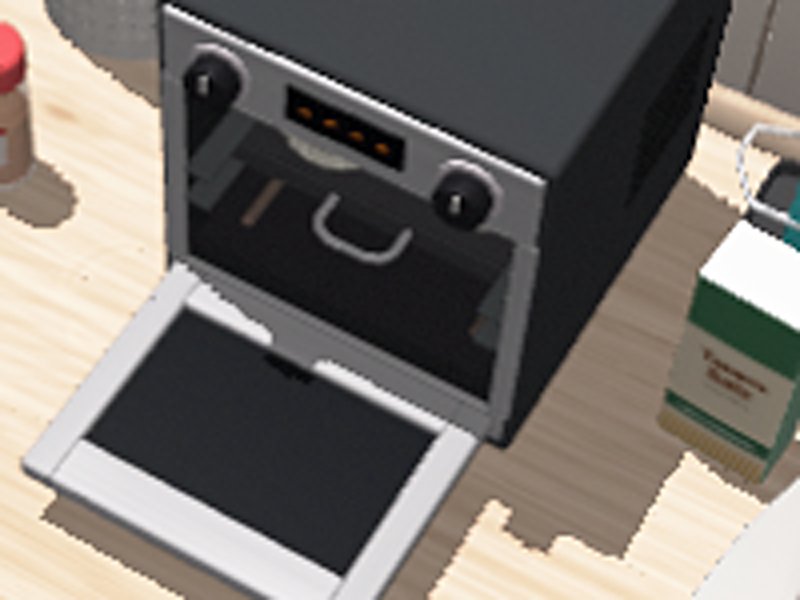

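Crop readings: side: rod bend (219,205), ferrule (193,229.5), tip (220.5,211.5); scene: handle ends (187.8,327.5) and (194.5,291.3). Side, oven: top front corners (306.2,171.2) and (401.2,215.8), loop front wire (355.5,234.5), door front left corner (271.2,286.2).

```bash
cat > h.py <<'E'
import numpy as np,cv2
from scipy.spatial.transform import Rotation as Ro
from bench import robot,cams
C={"side":(591.7743,325.1239,239.6927,-.0965,[.0329,-.3435,1.0849],[-2.5207,-.0061,-1.033]),
"scene":(572.6309,321.0932,241.0192,.0399,[-.5119,.2378,.6048],[-1.974,-.0064,-1.7563])}
def K(f,cx,cy):return np.array([[f,0,cx],[0,f,cy],[0,0,1.]])
def ray(c,px):
    f,cx,cy,k,o,a=C[c];p=cv2.undistortPoints(np.array([[px]],float),K(f,cx,cy),np.array([k,0,0,0.]))[0,0]
    return np.array(o),Ro.from_euler("xyz",a).apply([p[0],p[1],1])
def at(c,px,z):
    o,d=ray(c,px);return o+d*(z-o[2])/d[2]
def proj(c,P):
    f,cx,cy,k,o,a=C[c];p=Ro.from_euler("xyz",a).inv().apply(np.atleast_2d(P)-o)
    return cv2.projectPoints(p,np.zeros(3),np.zeros(3),K(f,cx,cy),np.array([k,0,0,0.]))[0][:,0]
def wcam(pos,rot):
    s=cams.snapshot("wrist");R=Ro.from_euler("xyz",rot).as_matrix();T=np.eye(4);T[:3,:3]=R;T[:3,3]=pos
    T=T@np.array(s["T_tool_cam"]);k=s["camera_matrix"]
    C["wrist"]=(k[0,0],k[0,2],k[1,2],s["k1"],T[:3,3],Ro.from_matrix(T[:3,:3]).as_euler("xyz"));return s["frame"],C["wrist"]
E
python3 - <<'E'
from h import *
np.set_printoptions(precision=4,suppress=True)
for n,c,p,z in [("bend","side",(219,205),.054),("ferr","side",(193,229.5),.054),("tip","side",(220.5,211.5),.024),
("hrear","scene",(187.8,327.5),.056),("hfront","scene",(194.5,291.3),.056),("bend","scene",(199.3,272.5),.054),("tip","scene",(199.3,283),.024),
("ovL","side",(306.2,171.2),.25),("ovR","side",(401.2,215.8),.25),("loopfront","side",(355.5,234.5),.108),
("looprearL","side",(265+325/4,170+195/4),.108),("looprearR","side",(265+410/4,170+232/4),.108),
("loopfL","side",(265+318/4,170+228/4),.108),("loopfR","side",(265+400/4,170+252/4),.108),
("doorL","side",(271.2,286.2),.044),("tea","side",(392,375),.06),("pap","side",(262.5,183),.108),("salt","side",(265+760/4,170+255/4),.143)]:
    print(n,c,at(c,p,z))
E
```

```text
bend side [0.6288 0.2814 0.054 ]
ferr side [0.5445 0.289  0.054 ]
tip side [0.6326 0.2852 0.024 ]
hrear scene [0.4037 0.3058 0.056 ]
hfront scene [0.5413 0.2962 0.056 ]
bend scene [0.6308 0.2876 0.054 ]
tip scene [0.6401 0.2899 0.024 ]
ovL side [0.6668 0.0704 0.25  ]
ovR side [ 0.6639 -0.1317  0.25  ]
loopfront side [ 0.6793 -0.0372  0.108 ]
looprearL side [ 0.7048 -0.0009  0.108 ]
looprearR side [ 0.7066 -0.0503  0.108 ]
loopfL side [ 0.6843 -0.0084  0.108 ]
loopfR side [ 0.6927 -0.052   0.108 ]
doorL side [0.518  0.0671 0.044 ]
tea side [ 0.4661 -0.2358  0.06  ]
pap side [0.6962 0.2042 0.108 ]
salt side [ 0.7598 -0.2166  0.143 ]
```

>>> step_arm(
  plan=[
    [[110, 300, 0, -0.36, 100], [110, 300, 0, -0.36, 100], [110, 300, 0, -0.36, 100], [110, 300, 0, -0.36, 100], [110, 300, 0, -0.36, 100], [110, 300, 0, -0.36, 100], [110, 300, 0, -0.36, 100], [110, 300, 0, -0.36, 100]],
  ],
)

```text
time: 0.82
tool_pos: [0.2627, -0.2254, 0.1693]
ee_rot: [-3.141, -0.001, -0.078]
wrist_force: [0.4, 0.3, 0.4]
width: 0.094
```

>>> step_arm(
  plan=[
    [[110, 300, 0, 0, 100], [110, 300, 0, 0, 100], [110, 300, 0, 0, 100], [110, 300, 0, 0, 100], [110, 300, 0, 0, 100], [110, 300, 0, 0, 100], [110, 300, 0, 0, 100], [110, 300, 0, 0, 100]],
  ],
)

```text
time: 1.48
tool_pos: [0.3725, 0.0749, 0.1692]
ee_rot: [-3.141, -0.0, -0.076]
wrist_force: [-0.3, -0.4, 0.2]
width: 0.0942
```

>>> step_arm(
  plan=[
    [[88, 228, -9, 0, 100], [88, 228, -9, 0, 100], [88, 228, -9, 0, 100], [88, 228, -9, 0, 100], [88, 228, -9, 0, 100], [88, 228, -9, 0, 100], [88, 228, -9, 0, 100], [88, 228, -9, 0, 100]],
  ],
)

```text
time: 2.15
tool_pos: [0.4599, 0.3005, 0.1586]
ee_rot: [3.139, 0.003, -0.077]
wrist_force: [-0.2, -0.4, 0.7]
width: 0.0942
```

```bash
python3 - <<'E'
from h import *
o=robot.get_obs();f,c=wcam(o["tool_pos"],o["ee_rot"]);print(o["tool_pos"],o["ee_rot"],o["joint_positions"].round(2));np.save("w1.npy",np.array(c,dtype=object),allow_pickle=True)
cv2.imwrite("pics/w1.png",f[:,:,::-1])
E
```

```text
[0.45986552 0.30053492 0.1585572 ] [ 3.13931198e+00  3.01195374e-03 -7.65115873e-02] [ 0.48  0.09  1.39 -0.    1.67  2.12]
```

View pics/w1.png

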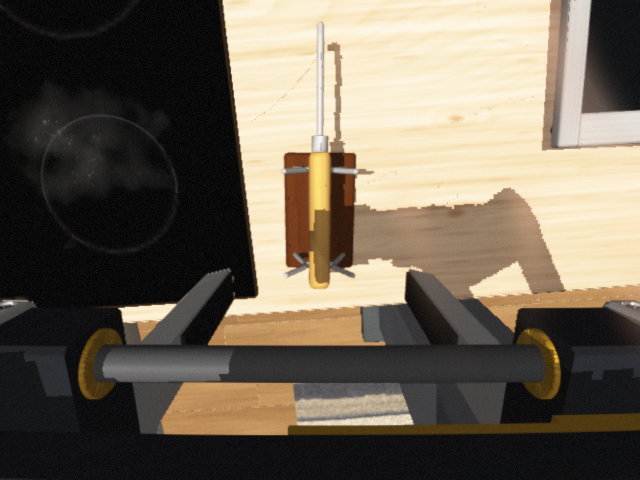

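Wrist view: handle ends at (319,152) and (319,288), rod end at (320.5,24), and the door's near-left corner at about (553,148).

```bash
python3 - <<'E'
from h import *
np.set_printoptions(precision=4,suppress=True)
C["wrist"]=tuple(np.load("w1.npy",allow_pickle=True))
for n,p,z in [("hf",(319.5,152),.063),("hr",(318.5,288),.058),("bend",(320.5,24),.055),("doorL",(553,148),.044),
 ("footFL",(286,153),.01),("footFR",(356,154),.01),("footRL",(287,267),.01),("footRR",(353,268),.01)]:
    print(n,at("wrist",p,z))
E
```

```text
hf [0.5316 0.2952 0.063 ]
hr [0.4047 0.3056 0.058 ]
bend [0.6339 0.2867 0.055 ]
doorL [0.52   0.0792 0.044 ]
footFL [0.5336 0.3289 0.01  ]
footFR [0.5273 0.2583 0.01  ]
footRL [0.4128 0.3397 0.01  ]
footRR [0.4062 0.2676 0.01  ]
```

>>> step_arm(
  plan=[
    [[7, 0, -30, -0.005, 100], [7, 0, -60, -0.005, 100], [7, 0, -90, -0.005, 100], [7, 0, -110, -0.005, 100], [7, 0, -123, -0.005, 100], [7, 0, -124, -0.005, 100], [7, 0, -124, -0.005, 100]],
  ],
)

```text
time: 2.78
tool_pos: [0.4669, 0.298, 0.0364]
ee_rot: [3.141, 0.001, -0.086]
wrist_force: [0.5, -0.4, 0.8]
width: 0.0942
```

>>> step_arm(
  plan=[
    [[0, 0, 0, 0, 0], [0, 0, 0, 0, 0], [0, 0, 0, 0, 0], [0, 0, 0, 0, 0], [0, 0, 0, 0, 0], [0, 0, 0, 0, 0], [0, 0, 0, 0, 0], [0, 0, 0, 0, 0]],
  ],
)

```text
time: 3.45
tool_pos: [0.4674, 0.2996, 0.0364]
ee_rot: [3.141, 0.0, -0.084]
wrist_force: [0.3, -0.7, -0.1]
width: 0.0439
```

>>> step_arm(
  plan=[
    [[0, 0, 0, 0, 0], [0, 0, 0, 0, 0], [0, 0, 0, 0, 0], [0, 0, 0, 0, 0], [0, 0, 0, 0, 0], [0, 0, 0, 0, 0]],
  ],
)

```text
time: 3.95
tool_pos: [0.4674, 0.2995, 0.0364]
ee_rot: [3.141, 0.0, -0.084]
wrist_force: [0.6, -0.2, 0.2]
width: 0.004
```

>>> step_arm(
  plan=[
    [[0, 0, 15, 0, 0], [0, 0, 40, 0, 0], [0, 0, 80, 0, 0], [0, 0, 115, 0, 0], [0, 0, 130, 0, 0], [0, 0, 130, 0, 0], [0, 0, 130, 0, 0]],
  ],
)

```text
time: 4.53
tool_pos: [0.4678, 0.2997, 0.1671]
ee_rot: [-3.141, -0.002, -0.084]
wrist_force: [-0.4, 0.3, -0.5]
width: 0.0006
```

```bash
python3 - <<'E'
from h import *
o=robot.get_obs();f,c=wcam(o["tool_pos"],o["ee_rot"]);print(o["tool_pos"],o["ee_rot"],o["width"]);np.save("w2.npy",np.array(c,dtype=object),allow_pickle=True)
s=cams.snapshot("scene")["frame"]
cv2.imwrite("pics/w2.png",np.hstack([cv2.resize(f,(400,300)),cv2.resize(s[160:400,80:400],(400,300))])[:,:,::-1])
E
```

```text
[0.46783458 0.2997388  0.16705013] [-3.14064106e+00 -1.67082167e-03 -8.41897536e-02] 0.0005581768504170266
```

View pics/w2.png

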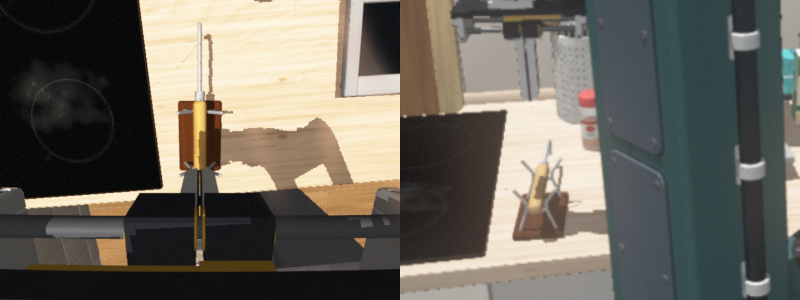

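```bash
python3 - <<'E'
from h import *
np.set_printoptions(precision=4,suppress=True)
C["wrist"]=tuple(np.load("w2.npy",allow_pickle=True))
o=robot.get_obs()
print("TCP in scene",proj("scene",o["tool_pos"]),"wrist",proj("wrist",o["tool_pos"]))
for d in (.02,.0):print(proj("scene",o["tool_pos"]+[0,0,d]))
for p,z in [((320,150),.063),((322,40),.055),((288,160),.01),((353,162),.01)]:print(at("wrist",p,z))
f,c=wcam(o["tool_pos"],o["ee_rot"]);s=cams.snapshot("scene")["frame"]
a=cv2.resize(f[20:320,220:420],(400,600));b=cv2.resize(s[200:380,140:260],(400,600),interpolation=cv2.INTER_CUBIC)
cv2.imwrite("pics/w3.png",np.hstack([a,b])[:,:,::-1])
E
```

```text
TCP in scene [[187.6204 258.1415]] wrist [[321.2414 266.231 ]]
[[186.6824 248.105 ]]
[[187.6204 258.1415]]
[0.5418 0.2935 0.063 ]
[0.6329 0.2843 0.055 ]
[0.5354 0.3275 0.01  ]
[0.5277 0.2601 0.01  ]
```

View pics/w3.png

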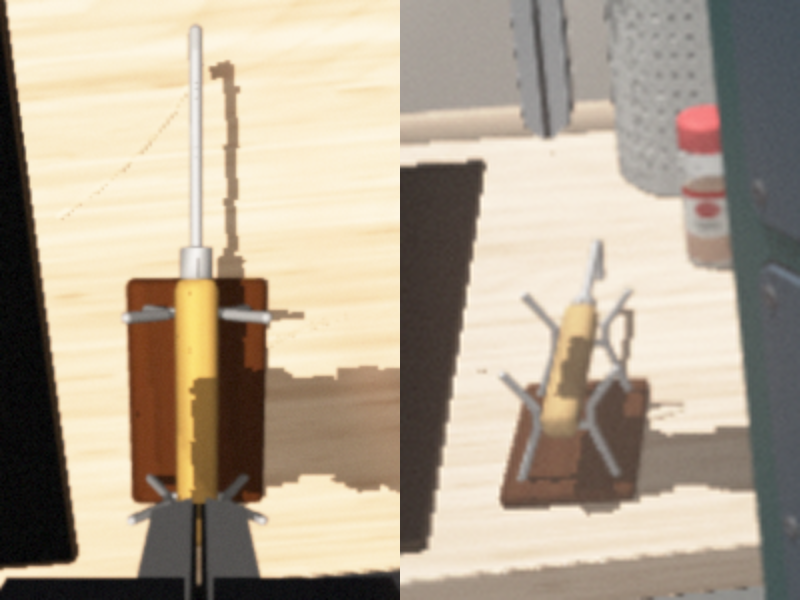

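```bash
python3 - <<'E'
from h import *
np.set_printoptions(precision=4,suppress=True)
C["wrist"]=tuple(np.load("w2.npy",allow_pickle=True))
for dz in (0,.02,.03,.035,.04,.05):
    P=np.array([.4678,.2997,.167+dz]);R=np.array([[np.cos(.084),np.sin(.084),0],[-np.sin(.084),np.cos(.084),0],[0,0,1]])
    print(dz,proj("scene",P)[0],"rear edge",proj("scene",P+R@[-.008,0,0])[0],"wrist front edge",proj("wrist",P+R@[.008,0,0])[0])
E
```

```text
0 [187.083  256.3407] rear edge [186.5837 258.1765] wrist front edge [319.956  253.6959]
0.02 [186.1404 246.2906] rear edge [185.6311 248.0688] wrist front edge [319.9684 262.9827]
0.03 [185.6624 241.2084] rear edge [185.1481 242.957 ] wrist front edge [319.9754 268.3218]
0.035 [185.4217 238.6527] rear edge [184.9048 240.3865] wrist front edge [319.9792 271.1965]
0.04 [185.1799 236.0873] rear edge [184.6604 237.806 ] wrist front edge [319.9832 274.2222]
0.05 [184.6929 230.9268] rear edge [184.1681 232.615 ] wrist front edge [319.9919 280.7767]
```

Both cameras put the fingertips about 34 mm higher than the reported TCP, so the fingers closed above the handle. The hook itself hasn't moved. I'll open, go about 34 mm lower while watching the force, and try again.

>>> step_arm(
  plan=[
    [[0, 0, 0, 0, 100], [0, 0, 0, 0, 100], [0, 0, 0, 0, 100], [0, 0, 0, 0, 100], [0, 0, 0, 0, 100], [0, 0, 0, 0, 100], [0, 0, 0, 0, 100], [0, 0, 0, 0, 100]],
  ],
)

```text
time: 5.4
tool_pos: [0.4675, 0.2995, 0.1665]
ee_rot: [-3.142, -0.0, -0.084]
wrist_force: [-0.6, -0.4, -0.3]
width: 0.0501
```

>>> step_arm(
  plan=[
    [[0, 0, 0, 0, 100], [0, 0, 0, 0, 100], [0, 0, -20, 0, 100], [0, 0, -50, 0, 100], [0, 0, -80, 0, 100], [0, 0, -110, 0, 100], [0, 0, -130, 0, 100], [0, 0, -130, 0, 100]],
  ],
)

```text
time: 6.07
tool_pos: [0.4635, 0.2975, 0.0307]
ee_rot: [3.136, 0.009, -0.084]
wrist_force: [-1.8, -0.6, -0.2]
width: 0.0939
```

>>> step_arm(
  plan=[
    [[0, 0, -6, 0, 100], [0, 0, -12, 0, 100], [0, 0, -18, 0, 100], [0, 0, -18, 0, 100]],
  ],
)

```text
time: 6.4
tool_pos: [0.4676, 0.2996, 0.0185]
ee_rot: [-3.141, -0.0, -0.084]
wrist_force: [-0.5, -0.7, 0.2]
width: 0.0942
```

>>> step_arm(
  plan=[
    [[0, 0, -5, 0, 100], [0, 0, -10, 0, 100], [0, 0, -15, 0, 100], [0, 0, -15, 0, 100]],
  ],
)

```text
time: 6.73
tool_pos: [0.4666, 0.2991, 0.0021]
ee_rot: [3.14, 0.002, -0.084]
wrist_force: [-0.2, -0.7, -1.2]
width: 0.094
```

>>> step_arm(
  plan=[
    [[0, 0, 0, 0, 0], [0, 0, 0, 0, 0], [0, 0, 0, 0, 0], [0, 0, 0, 0, 0], [0, 0, 0, 0, 0], [0, 0, 0, 0, 0], [0, 0, 0, 0, 0], [0, 0, 0, 0, 0]],
  ],
)

```text
time: 7.4
tool_pos: [0.4674, 0.2995, 0.0035]
ee_rot: [3.142, -0.0, -0.084]
wrist_force: [-0.3, 0.3, 0.7]
width: 0.0439
```

>>> step_arm(
  plan=[
    [[0, 0, 0, 0, 0], [0, 0, 0, 0, 0], [0, 0, 0, 0, 0], [0, 0, 0, 0, 0], [0, 0, 0, 0, 0], [0, 0, 0, 0, 0]],
  ],
)

```text
time: 7.9
tool_pos: [0.4674, 0.2995, 0.0034]
ee_rot: [3.142, -0.0, -0.084]
wrist_force: [-0.5, -0.3, -0.2]
width: 0.0194
```

Gripped (width 19.4 mm). Now I'll lift, and refine the oven and loop pose with a fit on the first side picture.

>>> step_arm(
  plan=[
    [[0, 0, 10, 0, 0], [0, 0, 30, 0, 0], [0, 0, 60, 0, 0], [0, 0, 95, 0, 0], [0, 0, 130, 0, 0], [-10, -20, 150, 0, 0], [-25, -50, 150, 0, 0], [-25, -50, 150, 0, 0]],
  ],
)

```text
time: 8.57
tool_pos: [0.4412, 0.2464, 0.1559]
ee_rot: [3.14, -0.002, -0.086]
wrist_force: [-0.0, 0.1, -1.7]
width: 0.0197
```

```bash
python3 - <<'E'
from h import *
from scipy.optimize import least_squares
np.set_printoptions(precision=4,suppress=True)
o=robot.get_obs();print(o["width"],o["tool_pos"])
S=cams.snapshot("side")["frame"];s=cams.snapshot("scene")["frame"]
cv2.imwrite("pics/side1.png",S[:,:,::-1]);cv2.imwrite("pics/scene1.png",s[:,:,::-1])
m=[(-.1175,.1075,.25),(-.1175,-.1075,.25),(.1175,-.1075,.25),(.1175,.1075,.25),(-.2725,.098,.044),(-.2725,-.098,.044)]
px=[(306.2,171.2),(401.2,215.8),(453,141),(365,103),(271.2,286.2),(352,323)]
def W(v,P):
    P=np.atleast_2d(P);c,s=np.cos(v[2]),np.sin(v[2]);return np.c_[v[0]+c*P[:,0]-s*P[:,1],v[1]+s*P[:,0]+c*P[:,1],P[:,2]]
r=least_squares(lambda v:(proj("side",W(v,m))-px).ravel(),[.78,-.03,0],loss="soft_l1")
print(r.x);print(proj("side",W(r.x,m))-px)
L=(-.0975,0,.108);print("loop",W(r.x,L))
w=[(-.0975-.0135,y,.108) for y in(-.01,0,.01)]+[(-.0975,.022,.108),(-.0975,-.022,.108),L]
print("pred crop px wire front, L, R, centre",(proj("side",W(r.x,w))-[265,170])*4)
print("scene loop",proj("scene",W(r.x,L)))
cv2.imwrite("pics/m1.png",np.hstack([cv2.resize(S[150:330,240:440],(400,360),interpolation=cv2.INTER_CUBIC),cv2.resize(s[150:330,230:430],(400,360),interpolation=cv2.INTER_CUBIC)])[:,:,::-1])
E
```

```text
0.019666063480749844 [0.4412 0.2464 0.1559]
[ 0.7856 -0.0326 -0.0163]
[[-2.0301 -2.3162]
 [ 3.8037  0.5265]
 [ 5.4454 -3.2603]
 [-0.0729 -4.0937]
 [-2.0128  0.5425]
 [-0.1433  9.4358]]
loop [[ 0.6881 -0.031   0.108 ]]
pred crop px wire front, L, R, centre [[363.4953 267.5144]
 [346.546  259.1023]
 [329.6779 250.7315]
 [322.9176 222.918 ]
 [397.0397 259.4417]
 [359.7844 241.0813]]
scene loop [[338.2253 230.211 ]]
```

View pics/m1.png

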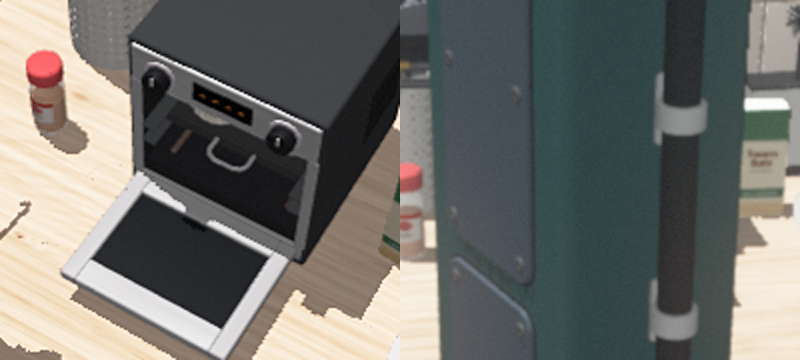

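The side view shows the loop unchanged; the scene view is blocked by the arm. I'll fit the loop wire directly.

```bash
python3 - <<'E'
from h import *
from scipy.optimize import least_squares
from scipy.spatial import cKDTree
np.set_printoptions(precision=4,suppress=True)
im=cv2.imread("pics/side1.png");g=im.min(2).astype(int)
x0,y0=338,210;sub=g[y0:242,x0:376]
for r in range(0,32): print(y0+r,' '.join('%3d'%v for v in sub[r,::1]))
E
```

```text
210  38  36  33  47  66  84 112 125 125 125 124 128 126 115 108  97  94  97  96  93  81  53  15   0   2   4   0  28  72  95  92  91  91  92  93  91  93  91
211  31  35  35  35  36  43  60  84 101 109 121 132 135 122 121 114 101  89  97  98  97  92  81  51  15   0   0  26  72  96  92  92  92  91  93  92 102 134
212  36  37  36  34  36  35  36  43  52  54  62  69  74  66  63  61  55  52  70  90  95  96  96  92  88  75  28  39  80  96  94  93  93  90  92  91  97 114
213  32  34  36  36  34  34  36  37  33  31  33  34  37  35  31  32  34  36  41  54  72  89  96  96  94  94  88  88  91  94  93  92  92  94  93  91  98  99
214  32  31  31  34  39  38  35  35  38  37  38  36  36  35  38  37  36  37  34  35  41  48  66  90  96  95  94  97  95  93  92  94  94  95  93  95  93  73
215  31  32  32  33  34  32  37  39  36  35  37  35  37  37  34  37  36  38  37  37  35  36  41  49  65  89  94  93  93  95  94  92  93  93  94  93  82  44
216  29  33  33  33  32  32  32  33  38  39  33  35  37  37  38  38  37  36  37  37  34  36  36  35  39  48  62  91 104  93  94  94  93  94  95  86  55  29
217  23 
[... 3191 characters left out ...]
  21  21  22  20  24  21  21  22  24  24  21  25  21  24  23  21  24  22  21
238  22  23  23  24  22  21  24  24  21  21  20  23  23  21  22  23  22  22  20  23  20  23  23  22  22  26  21  21  21  24  22  23  24  22  25  24  23  20
239  20  24  22  24  22  21  25  21  22  21  23  23  22  22  20  21  24  22  23  22  22  23  22  22  22  23  24  23  19  23  23  20  21  24  22  24  23  21
240  23  22  22  23  25  24  21  22  22  23  20  23  27  24  21  22  27  23  23  24  23  23  24  21  23  22  22  23  23  24  23  23  23  21  23  21  23  22
241  20  20  22  22  23  23  22  23  22  22  22  22  21  22  23  23  23  23  21  23  22  23  22  24  22  22  22  21  20  22  23  25  21  23  22  22  23  20
```

```bash
python3 - <<'E'
from h import *
from scipy.optimize import least_squares
np.set_printoptions(precision=4,suppress=True)
g=cv2.imread("pics/side1.png").min(2).astype(float)
ys,xs=np.mgrid[217:237,342:370]
m=(g[217:237,342:370]>75)&~((ys<219+ (xs-352)*.5)&(xs>351))
pts=np.c_[xs[m],ys[m]].astype(float);W=np.array([at("side",p,.108) for p in pts])[:,:2]
wt=g[217:237,342:370][m]
r=.008
def sd(P,v):  # distance to U centreline: rounded box open at +x
    c,s=np.cos(v[2]),np.sin(v[2]);d=P-v[:2];q=np.c_[c*d[:,0]+s*d[:,1],-s*d[:,0]+c*d[:,1]]
    rr=v[3];hy=.022;x=-q[:,0]-.0135+ rr; y=abs(q[:,1])-hy+rr
    return np.where((x>0)&(y>0),np.hypot(np.maximum(x,0),np.maximum(y,0))-rr,np.maximum(x,y)-rr)
for fx in(None,-.016):
    f=lambda u:sd(W,u if fx is None else np.r_[u[:2],fx,u[3]])*1e3
    R=least_squares(f,[.69,-.03,-.016,.009],loss="soft_l1");print(R.x,np.sqrt(np.mean(f(R.x)**2)),len(pts))
q=W;print("x range",q[:,0].min(),q[:,0].max(),"y",q[:,1].min(),q[:,1].max())
for p in[(348,218.5),(366.3,227.5)]:print(at("side",p,.108))
E
```

```text
[ 0.6951 -0.0263  0.0138  0.0127] 1.5368639854950275 84
[ 0.6951 -0.0261 -0.016   0.0128] 1.542570224243164 84
x range 0.679124731740767 0.7084522153092843 y -0.05026123407599775 -0.002088774404742866
[ 0.7073 -0.0037  0.108 ]
[ 0.7064 -0.0476  0.108 ]
```

The loop centre is at about (0.695, -0.026), and its wire ends are 44 mm apart as they must be. I'll cross over to a point in front of it.

>>> step_arm(
  plan=[
    [[0, -36, 0, 0.03, 0], [0, -74, 0, 0.068, 0], [0, -112, 0, 0.068, 0], [0, -150, 0, 0.068, 0], [0, -188, 0, 0.068, 0], [0, -226, 0, 0.068, 0], [3, -260, 0, 0.068, 0], [3, -272, 0, 0.068, 0]],
  ],
)

```text
time: 9.33
tool_pos: [0.4458, -0.026, 0.1529]
ee_rot: [3.14, 0.001, -0.02]
wrist_force: [-0.2, 0.0, -1.6]
width: 0.0195
```

>>> step_arm(
  plan=[
    [[0, 0, -15, 0, 0], [0, 0, -35, 0, 0], [0, 0, -48, 0, 0], [0, 0, -48, 0, 0], [0, 0, -48, 0, 0]],
  ],
)

```text
time: 9.75
tool_pos: [0.4451, -0.022, 0.1044]
ee_rot: [-3.141, 0.003, -0.016]
wrist_force: [-0.9, 0.8, -1.2]
width: 0.0196
```

```bash
python3 - <<'E'
from h import *
np.set_printoptions(precision=4,suppress=True)
o=robot.get_obs();print(o["tool_pos"],o["ee_rot"],o["width"],o["wrist_force"])
t=o["tool_pos"];f,c=wcam(t,o["ee_rot"])
S=cams.snapshot("side")["frame"];s=cams.snapshot("scene")["frame"]
for n,i in(("w",f),("side",S),("scene",s)):cv2.imwrite(f"pics/{n}4.png",i[:,:,::-1])
y=o["ee_rot"][2];u=np.array([np.cos(y),np.sin(y),0]);ax=t+[0,0,.0506]
P=[ax+.172*u,ax+.16*u-[0,0,.027]];print(P,[proj(k,P) for k in("side","wrist","scene")])
cv2.imwrite("pics/m4.png",np.hstack([cv2.resize(S[170:320,265:425],(400,375),interpolation=cv2.INTER_CUBIC),cv2.resize(f,(400,375))])[:,:,::-1])
E
```

```text
[ 0.4451 -0.022   0.1044] [-3.141   0.0026 -0.0158] 0.019589443601974916 [-0.8931  0.8007 -1.1515]
[array([ 0.617 , -0.0248,  0.155 ]), array([ 0.605 , -0.0246,  0.128 ])] [array([[335.3767, 239.7864],
       [331.9305, 252.0295]]), array([[ 320.7235, -108.3178],
       [ 320.5077,  -38.4446]]), array([[342.748 , 222.3902],
       [343.6073, 235.9887]])]
```

View pics/m4.png

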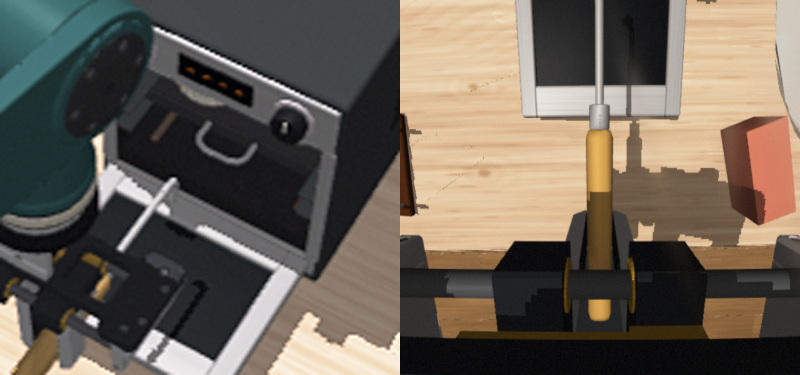

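Side view: bend at (335,243), as predicted, and the loop untouched. Wrist view: door front corners at (197,150) and (453,150). I'll cross-check y against the door.

```bash
python3 - <<'E'
from h import *
np.set_printoptions(precision=4,suppress=True)
wcam([ .4451,-.022,.1044],[-3.141,.0026,-.0158])
g=cv2.imread("pics/w4.png")
for p in[(197,150),(453,150)]:print(at("wrist",p,.044))
for p in[(317,133),(318,0)]:print("rod",at("wrist",p,.155))
print("side bend",at("side",(335,242.5),.155))
E
```

```text
[0.5199 0.0714 0.044 ]
[ 0.5171 -0.1253  0.044 ]
rod [ 0.5244 -0.0218  0.155 ]
rod [ 0.5781 -0.0231  0.155 ]
side bend [ 0.6112 -0.0274  0.155 ]
```

>>> step_arm(
  plan=[
    [[15, -2, 0, 0, 0], [35, -2, 0, 0, 0], [55, -2, 0, 0, 0], [72, -2, 0, 0, 0], [84, -2, 0, 0, 0], [88, -2, 0, 0, 0], [88, -2, 0, 0, 0], [88, -2, 0, 0, 0]],
  ],
)

```text
time: 10.62
tool_pos: [0.5332, -0.0244, 0.1057]
ee_rot: [3.141, 0.0, -0.016]
wrist_force: [-0.9, 0.3, -1.9]
width: 0.02
```

```bash
python3 - <<'E'
from h import *
o=robot.get_obs();print(o["tool_pos"],o["ee_rot"],o["width"],o["wrist_force"])
S=cams.snapshot("side")["frame"];s=cams.snapshot("scene")["frame"]
for n,i in(("side",S),("scene",s)):cv2.imwrite(f"pics/{n}5.png",i[:,:,::-1])
cv2.imwrite("pics/m5.png",np.hstack([cv2.resize(S[190:270,310:390],(600,600),interpolation=cv2.INTER_CUBIC),cv2.resize(s[160:280,300:340],(200,600))])[:,:,::-1])
E
```

```text
[ 0.53322501 -0.02438464  0.10572822] [ 3.14147202e+00  1.19047606e-04 -1.60002130e-02] 0.020037857309604473 [-0.8528154   0.30752617 -1.88226337]
```

View pics/m5.png

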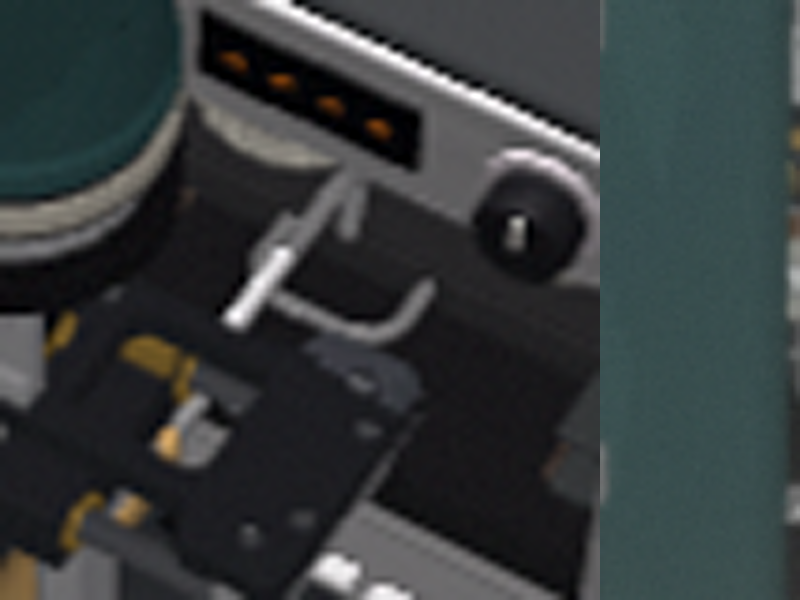

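The hook's tip end is at about (356.7,220.9) in the side frame, just above the loop. I'll check it against the loop in the same camera.

```bash
python3 - <<'E'
from h import *
print(at("side",(356.7,220.5),.128),at("side",(357,213),.156))
o=robot.get_obs();print(o["wrist_force"],o["wrist_torque"])
E
```

```text
[ 0.69818476 -0.02838634  0.128     ] [ 0.69551994 -0.02897216  0.156     ]
[-0.36462794 -1.00031695 -0.958147  ] [ 0.05225549  0.03021756 -0.03308224]
```

>>> step_arm(
  plan=[
    [[-3, 2, 0, 0, 0], [-3, 2, -8, 0, 0], [-3, 2, -16, 0, 0], [-3, 2, -16, 0, 0]],
  ],
)

```text
time: 11.05
tool_pos: [0.5285, -0.0222, 0.0869]
ee_rot: [-3.141, 0.004, -0.016]
wrist_force: [-0.3, 0.5, -1.2]
width: 0.0199
```

>>> step_arm(
  plan=[
    [[0, 0, -5, 0, 0], [0, 0, -10, 0, 0], [0, 0, -16, 0, 0], [0, 0, -17, 0, 0], [0, 0, -17, 0, 0], [0, 0, -17, 0, 0]],
  ],
)

```text
time: 11.55
tool_pos: [0.5304, -0.0225, 0.0723]
ee_rot: [3.142, 0.0, -0.016]
wrist_force: [0.8, 0.0, -1.6]
width: 0.0199
```

>>> step_arm(
  plan=[
    [[-3, 0, 0, 0, 0], [-6, 0, 0, 0, 0], [-9, 0, 0, 0, 0], [-12, 0, 0, 0, 0], [-15, 0, 0, 0, 0], [-18, 0, 0, 0, 0], [-18, 0, 0, 0, 0]],
  ],
)

```text
time: 12.13
tool_pos: [0.5121, -0.0225, 0.0727]
ee_rot: [3.141, -0.0, -0.016]
wrist_force: [1.3, 0.3, -0.6]
width: 0.0199
```

>>> step_arm(
  plan=[
    [[-3, 0, 0, 0, 0], [-6, 0, 0, 0, 0], [-9, 0, 0, 0, 0], [-12, 0, 0, 0, 0], [-15, 0, 0, 0, 0], [-15, 0, 0, 0, 0]],
  ],
)

```text
time: 12.63
tool_pos: [0.4965, -0.0225, 0.0724]
ee_rot: [3.141, 0.001, -0.016]
wrist_force: [1.1, 0.3, -2.3]
width: 0.0198
```

```bash
python3 - <<'E'
from h import *
S=cams.snapshot("side")["frame"];s=cams.snapshot("scene")["frame"]
cv2.imwrite("pics/side6.png",S[:,:,::-1])
b=np.clip(S[180:280,300:400].astype(float)*1.7,0,255).astype(np.uint8)
cv2.imwrite("pics/m6.png",cv2.resize(b,(600,600),interpolation=cv2.INTER_CUBIC)[:,:,::-1])
E
```

```text
(no output)
```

View pics/m6.png

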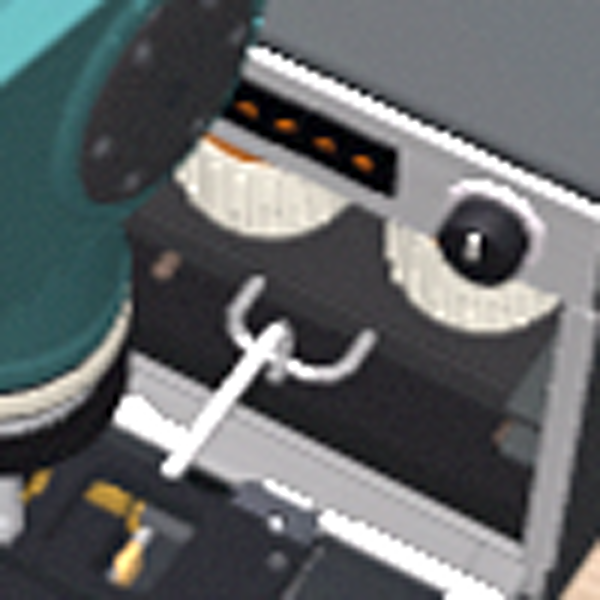

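Hooked: the hook end is at (345,237) inside the loop, and the tray and ramekins have come forward about 25 mm, upright. I'll go on, then in small increments.

>>> step_arm(
  plan=[
    [[-3, 0, 0, 0, 0], [-6, 0, 0, 0, 0], [-9, 0, 0, 0, 0], [-12, 0, 0, 0, 0], [-14, 0, 0, 0, 0], [-14, 0, 0, 0, 0]],
  ],
)

```text
time: 13.23
tool_pos: [0.4827, -0.0224, 0.0723]
ee_rot: [3.142, 0.001, -0.016]
wrist_force: [0.8, 0.8, -2.4]
width: 0.0195
```

>>> step_arm(
  plan=[
    [[-2, 0, 0, 0, 0], [-4, 0, 0, 0, 0], [-4, 0, 0, 0, 0], [-4, 0, 0, 0, 0]],
  ],
)

```text
time: 13.57
tool_pos: [0.479, -0.0225, 0.0723]
ee_rot: [3.141, 0.001, -0.016]
wrist_force: [1.1, -0.6, -1.9]
width: 0.02
```

>>> step_arm(
  plan=[
    [[-2, 0, 0, 0, 0], [-4, 0, 0, 0, 0], [-4, 0, 0, 0, 0]],
  ],
)

```text
time: 13.82
tool_pos: [0.475, -0.0225, 0.0724]
ee_rot: [3.142, 0.0, -0.016]
wrist_force: [1.4, 0.4, -1.7]
width: 0.0199
```

>>> step_arm(
  plan=[
    [[-2, 0, 0, 0, 0], [-4, 0, 0, 0, 0], [-4, 0, 0, 0, 0]],
  ],
)

```text
time: 14.07
tool_pos: [0.4709, -0.0225, 0.0724]
ee_rot: [3.142, 0.001, -0.016]
wrist_force: [1.0, -0.7, -1.6]
width: 0.0197
```

>>> step_arm(
  plan=[
    [[-2, 0, 0, 0, 0], [-4, 0, 0, 0, 0], [-4, 0, 0, 0, 0]],
  ],
)

```text
time: 14.32
tool_pos: [0.4669, -0.0224, 0.0724]
ee_rot: [3.142, 0.0, -0.016]
wrist_force: [2.0, -0.9, -1.1]
width: 0.0196
```

>>> step_arm(
  plan=[
    [[-2, 0, 0, 0, 0], [-4, 0, 0, 0, 0], [-4, 0, 0, 0, 0]],
  ],
)

```text
time: 14.57
tool_pos: [0.4629, -0.0224, 0.0724]
ee_rot: [3.142, 0.001, -0.016]
wrist_force: [0.9, 0.1, -1.6]
width: 0.0201
```

>>> step_arm(
  plan=[
    [[-2, 0, 0, 0, 0], [-4, 0, 0, 0, 0], [-4, 0, 0, 0, 0]],
  ],
)

```text
time: 14.82
tool_pos: [0.4603, -0.0225, 0.0727]
ee_rot: [3.141, -0.003, -0.016]
wrist_force: [4.3, 0.4, -3.4]
width: 0.0198
```

>>> step_arm(
  plan=[
    [[-1, 0, 0, 0, 0], [-2, 0, 0, 0, 0], [-2, 0, 0, 0, 0], [-2, 0, 0, 0, 0]],
  ],
)

```text
time: 15.15
tool_pos: [0.4596, -0.0226, 0.073]
ee_rot: [3.141, -0.005, -0.016]
wrist_force: [6.8, 0.1, -4.5]
width: 0.0193
```

>>> step_arm(
  plan=[
    [[-1, 0, 0, 0, 0], [-2, 0, 0, 0, 0], [-2, 0, 0, 0, 0], [-2, 0, 0, 0, 0]],
  ],
)

```text
time: 15.48
tool_pos: [0.4587, -0.0227, 0.0734]
ee_rot: [3.141, -0.008, -0.016]
wrist_force: [10.0, 1.0, -4.4]
width: 0.0203
```

>>> step_arm(
  plan=[
    [[-0.5, 0, 0, 0, 0], [-0.5, 0, 0, 0, 0], [-0.5, 0, 0, 0, 0], [-0.5, 0, 0, 0, 0], [-0.5, 0, 0, 0, 0], [-0.5, 0, 0, 0, 0], [-0.5, 0, 0, 0, 0], [-0.5, 0, 0, 0, 0]],
  ],
)

```text
time: 16.15
tool_pos: [0.4586, -0.0227, 0.0736]
ee_rot: [3.141, -0.009, -0.016]
wrist_force: [9.6, 0.7, -3.6]
width: 0.0201
```

>>> step_arm(
  plan=[
    [[0, 0, 0, 0, 0], [0, 0, 0, 0, 0], [0, 0, 0, 0, 0], [0, 0, 0, 0, 0], [0, 0, 0, 0, 0], [0, 0, 0, 0, 0], [0, 0, 0, 0, 0], [0, 0, 0, 0, 0]],
  ],
)

```text
time: 16.82
tool_pos: [0.4586, -0.0227, 0.0735]
ee_rot: [3.141, -0.009, -0.016]
wrist_force: [9.3, 0.1, -2.7]
width: 0.0194
```

>>> step_arm(
  plan=[
    [[0, 0, 0, 0, 0], [0, 0, 0, 0, 0], [0, 0, 0, 0, 0], [0, 0, 0, 0, 0], [0, 0, 0, 0, 0], [0, 0, 0, 0, 0], [0, 0, 0, 0, 0], [0, 0, 0, 0, 0]],
  ],
)

```text
time: 17.48
tool_pos: [0.4586, -0.0227, 0.0736]
ee_rot: [3.141, -0.009, -0.016]
wrist_force: [9.8, -0.0, -3.9]
width: 0.02
```

>>> step_arm(
  plan=[
    [[-0.5, 0, 0, 0, 0], [-1, 0, 0, 0, 0], [-1, 0, 0, 0, 0], [-1, 0, 0, 0, 0], [-1, 0, 0, 0, 0], [-1, 0, 0, 0, 0], [-1, 0, 0, 0, 0], [-1, 0, 0, 0, 0]],
  ],
)

```text
time: 18.15
tool_pos: [0.4581, -0.0227, 0.0737]
ee_rot: [3.141, -0.01, -0.016]
wrist_force: [10.8, 0.2, -4.4]
width: 0.0196
```

>>> step_arm(
  plan=[
    [[0, 0, 0, 0, 0], [0, 0, 0, 0, 0], [0, 0, 0, 0, 0], [0, 0, 0, 0, 0], [0, 0, 0, 0, 0], [0, 0, 0, 0, 0], [0, 0, 0, 0, 0], [0, 0, 0, 0, 0]],
  ],
)

```text
time: 18.82
tool_pos: [0.4582, -0.0227, 0.0738]
ee_rot: [3.141, -0.01, -0.016]
wrist_force: [11.9, 0.4, -3.9]
width: 0.0198
```

>>> step_arm(
  plan=[
    [[0, 0, 0, 0, 0], [0, 0, 0, 0, 0], [0, 0, 0, 0, 0], [0, 0, 0, 0, 0], [0, 0, 0, 0, 0], [0, 0, 0, 0, 0], [0, 0, 0, 0, 0]],
  ],
)

```text
time: 19.4
tool_pos: [0.4582, -0.0227, 0.0737]
ee_rot: [3.141, -0.01, -0.016]
wrist_force: [11.5, 0.3, -5.5]
width: 0.0198
```

Firm pull of about 11 N held. Now I'll ease off to the middle of the loop and check the force.

>>> step_arm(
  plan=[
    [[2, 0, 0, 0, 0], [4, 0, 0, 0, 0], [6, 0, 0, 0, 0], [8, 0, 0, 0, 0], [10, 0, 0, 0, 0], [13, 0, 0, 0, 0], [15, 0, 0, 0, 0], [15, 0, 0, 0, 0]],
  ],
)

```text
time: 20.07
tool_pos: [0.4688, -0.0225, 0.0721]
ee_rot: [3.142, 0.001, -0.016]
wrist_force: [1.2, 0.6, -1.8]
width: 0.0199
```

```bash
python3 - <<'E'
from h import *
o=robot.get_obs();print(o["tool_pos"],o["wrist_force"])
S=cams.snapshot("side")["frame"]
cv2.imwrite("pics/side7.png",S[:,:,::-1])
g=S.min(2).astype(int)[225:256,328:366]
for r in range(len(g)): print(225+r,' '.join('%3d'%v for v in g[r]))
E
```

```text
[ 0.4687988  -0.02246633  0.07211789] [ 1.1743431   0.60650869 -1.775227  ]
225 117 119 119 121 122 122 124 123 121 124 124 125 122 121 122 120 119 124 127 113 112  94  50  34  34  37  36  34  88 141 123   4  12  15  15  15  14  14
226 114 119 121 120 122 122 124 123 120 121 123 123 122 120 120 120 117 121 129 105  74  50  37  36  37  38  36  37  84 131 122  57   9  14  15  17  19  14
227 116 120 122 120 121 123 123 122 121 123 123 122 124 122 120 120 118 125 123  70  41  34  36  37  38  37  35  36  80 121 136 113   9  14  13  14  11  15
228 107 126 124 121 121 123 123 122 121 121 123 124 123 121 119 122 124 115  81  39  31  33  37  39  35  36  36  38  80 110 115 116  56   7  12  14  15  18
229  59  83 108 125 127 128 125 123 122 121 126 125 127 127 116  94  76  57  42  35  37  37  38  37  36  37  34  38  81 128 132 122 122  57   5  15  15  18
230  34  43  54  66  83 101 102 115 128 123 116 101  91  73  64  49  40  34  35  35  37  37  37  37  35  35  36  40  82 127 129 113 134 121  57   8  15  14
231  37  35  35  35  43  51  51  58  63  61  57  52  45  37  38  34  35  38  36  38  36 
[... 3111 characters left out ...]
  87  67 160 222 167  62  14  17  25  28  31  31  33  30  30  43  55  80 106
252 110 108 106 131 198 226 175 114 114 129 111 190 237 149 107  96  90  89 105 121 180 222 185  87  12  13  19  18  21  23  28  33  31  31  31  29  41  56
253 115 109 115 176 224 190 130  99 107 105 101 152 209 232 247 237 239 228 193 224 210 184 132  81  53  19  15  21  16  19  23  25  30  31  31  29  31  28
254 111 113 163 220 204 148 101 106 109 107 107 109 123 164 200 201 210 213 201 176 133 105 102 108 105  92  58  20  17  18  19  19  22  22  27  30  31  30
255  61 157 232 215 161 107 107 109 109 110 109 107 105 110 109 108 116 120 122 112 106 103  95  99 114 113 106  93  57  17  14  18  17  19  22  24  26  31
```

The tip is at about (340,247), centred in the loop opening. I'll lift out slowly and back away.

>>> step_arm(
  plan=[
    [[0, 0, 4, 0, 0], [0, 0, 8, 0, 0], [0, 0, 12, 0, 0], [0, 0, 16, 0, 0], [0, 0, 16, 0, 0]],
  ],
)

```text
time: 20.53
tool_pos: [0.4698, -0.0226, 0.0899]
ee_rot: [3.141, -0.003, -0.016]
wrist_force: [0.5, 0.3, -0.3]
width: 0.0199
```

>>> step_arm(
  plan=[
    [[0, 0, 6, 0, 0], [0, 0, 12, 0, 0], [0, 0, 18, 0, 0], [0, 0, 22, 0, 0], [0, 0, 22, 0, 0]],
  ],
)

```text
time: 20.95
tool_pos: [0.4699, -0.0226, 0.112]
ee_rot: [3.141, -0.003, -0.016]
wrist_force: [0.1, 0.2, -1.1]
width: 0.0197
```

```bash
python3 - <<'E'
from h import *
a=cv2.imread("pics/side7.png").astype(int);S=cams.snapshot("side")["frame"];cv2.imwrite("pics/side8.png",S[:,:,::-1])
g=S.min(2).astype(int)[238:256,328:356]
for r in range(0,len(g)): print(238+r,' '.join('%3d'%v for v in g[r]))
o=robot.get_obs();print(o["tool_pos"],o["wrist_force"])
E
```

```text
238  19  27  27  26  32 111 201 228 179 105  75 116 116  89  43  35  36  37  36  38  35  36  36  38  39  37  36  34
239  18  19  15  32 132 211 224 196 128  49  65 112 111 102  77  31  32  37  35  36  36  37  37  37  36  37  37  37
240  12  14  18 129 215 226 204 148  64  26  82 125 109  87  70  94  76  34  34  36  37  37  38  37  37  36  35  37
241  54  13  55 161 229 215 162  80  26  25  57 104 110  58  37  53  84 107  75  34  33  35  36  36  36  37  37  37
242 103  98 151 217 223 180 105  29  17  24  31  50  54  35  29  29  44  58  83 107  76  35  35  34  35  38  38  38
243 105 145 214 227 192 123  38  11  17  19  22  20  29  30  33  31  28  28  41  57  82 107  76  34  34  35  36  37
244  96 160 226 202 150  88  50  18  16  17  17  19  21  24  30  32  32  31  30  28  44  55  80 106  77  33  34  36
245 155 220 214 160 107 106 103  91  55  18  15  18  19  21  21  25  29  32  30  32  30  30  42  54  79 104  77  33
246 197 223 173 108  87  96 113 112 105  93  55  16  14  18  16  20  21  23  30  33  32  31  29  23  37  53  77 103
247 224 188 153 186 179  99  96  98 113 111 106  94  55 
[... 363 characters left out ...]
  93  56  16   6  93 189 215 142  48  22  32
251  99 108 108 108 107 110 122 165 207 233 234 150 110 101  96  98 115 112 103  86  69 159 223 167  63  15  20  23
252 110 109 108 110 108 108 106 109 124 166 206 233 234 149 111 103  97  96 108 123 181 221 186  86  13  13  18  20
253 115 113 112 109 108 109 109 106 104 110 124 167 207 234 224 107 125 130 162 225 210 184 133  80  54  19  16  19
254 115 118 115 113 110 111 109 110 109 107 105 109 125 167 177 122 127 162 199 178 133 106 103 108 106  93  57  19
255  71  98 115 117 115 113 110 109 109 109 109 107 105 111 106  94 101 112 124 112 107 103  94 101 114 111 106  93
[ 0.46945777 -0.022597    0.1112561 ] [ 0.29431669  0.55418871 -0.73992556]
```

The loop didn't move and the hook is free. I'll back away and carry it home.

>>> step_arm(
  plan=[
    [[-15, 0, 0, 0, 0], [-35, 0, 0, 0, 0], [-45, 0, 10, 0, 0], [-45, 0, 35, 0, 0], [-45, 0, 50, 0, 0], [-45, 0, 50, 0, 0]],
  ],
)

```text
time: 21.5
tool_pos: [0.4258, -0.0229, 0.164]
ee_rot: [3.14, -0.007, -0.016]
wrist_force: [0.2, -0.4, -0.4]
width: 0.0195
```

>>> step_arm(
  plan=[
    [[4, 35, 0, -0.03, 0], [8, 75, 0, -0.068, 0], [14, 115, 0, -0.068, 0], [20, 155, 0, -0.068, 0], [26, 195, 0, -0.068, 0], [32, 235, 0, -0.068, 0], [37, 275, 0, -0.068, 0], [40, 300, 0, -0.068, 0]],
  ],
)

```text
time: 22.17
tool_pos: [0.463, 0.281, 0.1582]
ee_rot: [3.142, 0.003, -0.081]
wrist_force: [0.1, 0.2, -0.9]
width: 0.0197
```

>>> step_arm(
  plan=[
    [[3, 22, 0, 0, 0], [3, 22, 0, 0, 0], [3, 22, 0, 0, 0], [3, 22, 0, 0, 0]],
  ],
)

```text
time: 22.5
tool_pos: [0.4664, 0.2987, 0.1592]
ee_rot: [3.14, 0.002, -0.084]
wrist_force: [-0.8, 0.3, -1.4]
width: 0.02
```

```bash
python3 - <<'E'
from h import *
np.set_printoptions(precision=4,suppress=True)
for T in([.5332,-.0244,.1057],[.4694,-.0226,.1113]):
    print(proj("side",np.array(T)+[.160,-.0026,.0506-.03]))
o=robot.get_obs();t=o["tool_pos"];print(t,o["ee_rot"],o["width"])
S=cams.snapshot("side")["frame"];s=cams.snapshot("scene")["frame"];f,c=wcam(t,o["ee_rot"])
for n,i in(("w",f),("side",S),("scene",s)):cv2.imwrite(f"pics/{n}9.png",i[:,:,::-1])
# rod columns in wrist image
for r in(5,40,80,120):
    row=f[r,290:350].astype(int).min(1);print(r,row[10:50])
E
```

```text
[[354.8759 222.3938]]
[[338.4826 242.339 ]]
[0.4664 0.2987 0.1592] [ 3.1398  0.0017 -0.0843] 0.01998058717988884
5 [224 223 224 223 224 224 221 226 226 224 222 199 177 189 206 214 226 234
 234 227 215 201 191 171 143 135 193 217 213 213 207 205 200 202 199 200
 201 203 201 201]
40 [216 217 216 219 218 218 220 221 225 224 221 213 190 187 203 216 229 237
 236 229 215 205 192 162 134 126 195 225 228 227 228 226 227 227 227 225
 224 225 222 223]
80 [211 207 190 187 191 193 209 211 211 214 209 209 190 182 201 216 229 242
 243 235 223 205 190 163 133 140 188 216 217 214 218 220 216 214 216 217
 214 216 214 216]
120 [203 203 202 201 202 205 206 209 208 209 210 209 190 187 197 216 228 242
 244 234 217 204 189 164 132 137 191 217 216 216 217 217 217 216 219 216
 217 216 217 213]
```

No tilt or slip is evident in the hook. Lowering it.

>>> step_arm(
  plan=[
    [[0, 0, -20, 0, 0], [0, 0, -50, 0, 0], [0, 0, -80, 0, 0], [0, 0, -100, 0, 0], [0, 0, -110, 0, 0], [0, 0, -110, 0, 0], [0, 0, -110, 0, 0], [0, 0, -110, 0, 0]],
  ],
)

```text
time: 23.32
tool_pos: [0.4684, 0.2999, 0.0526]
ee_rot: [-3.14, -0.003, -0.085]
wrist_force: [-0.3, 1.1, 0.1]
width: 0.0194
```

>>> step_arm(
  plan=[
    [[-1, 0, -12, 0, 0], [-1, 0, -24, 0, 0], [-1, 0, -34, 0, 0], [-1, 0, -40, 0, 0], [-1, 0, -43, 0, 0], [-1, 0, -43, 0, 0], [-1, 0, -43, 0, 0]],
  ],
)

```text
time: 23.9
tool_pos: [0.4659, 0.2995, 0.0072]
ee_rot: [3.141, 0.0, -0.084]
wrist_force: [-0.1, 0.4, -1.2]
width: 0.0194
```

>>> step_arm(
  plan=[
    [[0, 0, -2, 0, 0], [0, 0, -4, 0, 0], [0, 0, -4, 0, 0], [0, 0, -4, 0, 0]],
  ],
)

```text
time: 24.23
tool_pos: [0.4664, 0.2998, 0.0039]
ee_rot: [-3.141, -0.001, -0.084]
wrist_force: [0.3, -0.2, 0.0]
width: 0.0197
```

>>> step_arm(
  plan=[
    [[0, 0, -0.5, 0, 0], [0, 0, -0.5, 0, 20], [0, 0, -0.5, 0, 40], [0, 0, -0.5, 0, 100], [0, 0, -0.5, 0, 100], [0, 0, -0.5, 0, 100], [0, 0, -0.5, 0, 100], [0, 0, -0.5, 0, 100]],
  ],
)

```text
time: 24.9
tool_pos: [0.4658, 0.2994, 0.0027]
ee_rot: [3.141, 0.0, -0.084]
wrist_force: [0.1, -0.2, 0.3]
width: 0.0561
```

>>> step_arm(
  plan=[
    [[0, 0, 0, 0, 100], [0, 0, 0, 0, 100], [0, 0, 0, 0, 100], [0, 0, 0, 0, 100], [0, 0, 0, 0, 100], [0, 0, 0, 0, 100], [0, 0, 0, 0, 100]],
  ],
)

```text
time: 25.48
tool_pos: [0.4659, 0.2995, 0.0029]
ee_rot: [3.141, 0.0, -0.084]
wrist_force: [0.6, -0.6, -0.5]
width: 0.0938
```

>>> step_arm(
  plan=[
    [[0, 0, 10, 0, 100], [0, 0, 30, 0, 100], [0, 0, 60, 0, 100], [0, 0, 95, 0, 100], [0, 0, 130, 0, 100], [0, 0, 155, 0, 100], [0, 0, 155, 0, 100], [0, 0, 155, 0, 100]],
  ],
)

```text
time: 26.15
tool_pos: [0.4671, 0.3002, 0.1608]
ee_rot: [-3.139, -0.005, -0.084]
wrist_force: [-0.4, 0.4, -0.1]
width: 0.094
```

```bash
python3 - <<'E'
from h import *
o=robot.get_obs();t=o["tool_pos"];print(t,o["ee_rot"],o["width"],o["wrist_force"])
f,c=wcam(t,o["ee_rot"]);S=cams.snapshot("side")["frame"]
cv2.imwrite("pics/fin.png",np.hstack([cv2.resize(f[:,160:480],(400,600)),cv2.resize(S[100:340,240:400],(400,600))])[:,:,::-1])
E
```

```text
[0.46712641 0.30016521 0.16079362] [-3.13877598 -0.0046374  -0.08417216] 0.09402101327983137 [-0.35767935  0.41923683 -0.07869468]
```

View pics/fin.png

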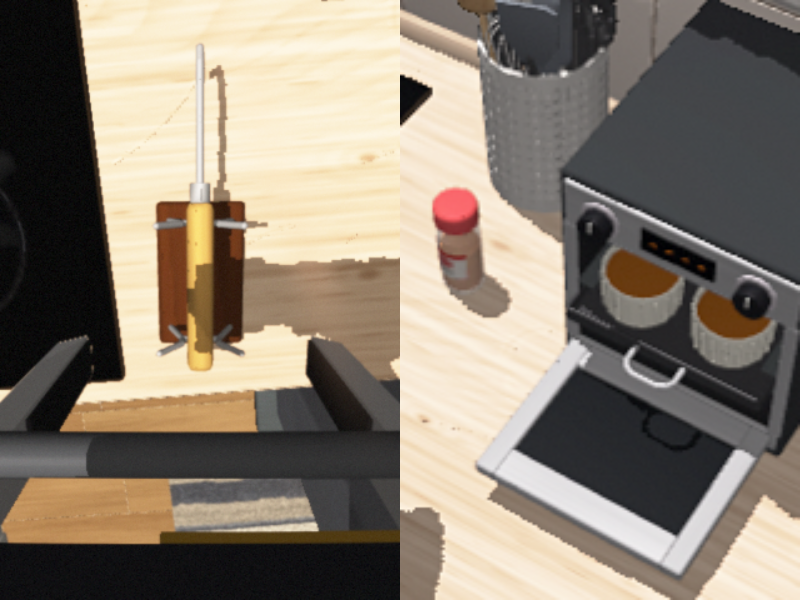

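The hook lies in its cradles with its rod end at (200,45) and handle ends at (200,203) and (200,368). The tray is out with its loop at (655,368), and both ramekins stand upright. I'm handing in.

```bash
python3 -c "
from bench import robot;print(robot.get_obs()['time'],robot.close_job())"
```

```text
the job is handed in; nothing more can be done
26.25 None
```

The job is done and handed in at 26.3 s of the 64 s allowed. The tray is out, both ramekins are upright, and the hook is back in its rest.

- **The pull:** I dropped the hook into the loop and drew the tray out until it met its stop, roughly 60 mm out. I then pulled at about 9.5 to 10 N for 2 s and about 11 to 12 N for another 2 s. The highest force I read was 11.9 N, under the 16 N limit, though I only saw force at the end of each move.
- **Unhooking:** The loop did not move as I lifted the hook clear.
- **Final picture:** It shows the hook lying level in its cradles and the paprika standing where it was. I did not check the tea box or salt in a final picture, but the arm never went near them.

**What disagreed:**
- **First grasp missed:** Both cameras showed the fingertips about 34 mm higher than the reported tool position. The fingers closed above the handle without touching it. Going lower worked.
- **Loop position:** My two estimates of the loop's sideways position differed by 3 to 6 mm, within the loop's clearance.

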